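# Load the bead polisher and shut it

## Task

Tip the steel cup over the open bead polisher so that all three stone beads drop into its tub, then stand the empty cup upright on the round white soldering tile, all of its foot on the tile, and let go. After that lower the polisher's white lid gently, without slamming it, until it is fully shut; do not disturb the bottle or the little white box.

Things in the scene. Friction and masses are not known exactly. Their poses are not given: they have to be found in the camera images.
- cup: Steel cup, loose, about 120 g, upright on the bench right or left of the polisher, the beads in it. Foot 52 mm, rim 68 mm across, straight flared wall, 55 mm high, 61 mm wide 32 mm up; wall 3 mm, floor 4 mm. Origin: centre of its underside; z to the mouth. Beads roll out only when it is tipped some 90 degrees: grasp with the tool leaning about 45 one way, pour leaning as far the other way.
- cup_rim (a point): Centre of the cup's mouth, 55 mm above its origin along its axis.
- bead1_center (a point): Centre of the red-brown stone bead: a ball 19.6 mm across, about 10 g, at first on the cup's floor.
- bead2_center (a point): Centre of the green stone bead, same size.
- bead3_center (a point): Centre of the blue bead, same size.
- mat_top (a point): Centre of the top face of the round white soldering tile, 110 mm across and 4 mm thick, fixed to the bench on the other side of the polisher from the cup.
- polisher: Bead polisher, fixed: grey base 190 (x) by 200 (y) by 35 mm high; centred on it a blue open tub 170 (x) by 180 (y) by 70 mm high, its rim 105 mm above the bench. Origin: centre of the base's underside; x points from the front (black panel with knob) to the hinged side, away from the robot within 0.3 rad.
- tub_in (a point): Centre of the tub's inner floor, 41 mm above the bench; axes as the polisher's. Inside the tub is 158 (x) by 168 (y) mm and 64 mm deep; the wall is 6 mm.
- lid_hinge (a point): Midpoint of the lid's hinge line, atop the tub's far (+x) wall: 85 mm along the polisher's +x from its origin, 105.5 mm above the bench. The hinge line runs along the polisher's y. Axes turn with the lid: it extends from the hinge along its own -x; its outer face looks along its own +z.
- lid_handle (a point): Tip centre of the black knob on the lid's outer face, 140 mm from the hinge line, mid-width, 35 mm out from the outer face. When the lid stands open the knob points away from the robot.
- lid (a joint): Angle of the white lid, rad: 0 = shut, flat on the tub; grows as it opens up and away from the robot; 1.57 = upright; limit 1.9; starts at 1.5 to 1.8. A flat plate, 170 mm from hinge to free edge, 180 mm wide, 8 mm thick, its underside in line with the hinge. Stiff hinge, stays where left; takes at most 0.5 N m, 2 to 5 N near the free edge. Shut: below 0.04.
- bottle: Bystander: small amber bottle, 36 mm across, 85 mm high, loose, upright; origin at the centre of its underside. Leave alone.
- ring_box: Bystander: closed white box 45 x 45 x 32 mm, loose; origin at the centre of its underside. Leave alone.
Not all that is in view belongs to the job. There is more than one size of the part that bears mat_top; the job needs the smallest. Of the things that look like the cup, the smaller one is meant.

How it is judged:
By the outcome, as a careful person would: the job done as asked, in the order asked, and still so for the second after the job is handed in, with the robot touching nothing.
It also fails if it takes over 72 s, if anything falls off the work surface, if the arm or the gripper's body presses on something with over 40 N, if the wrist force passes 120 N, or if a joint passes its speed limit or range.

## Robot

A 7-joint arm with a two-finger parallel gripper is mounted at the origin on the work surface. World frame = base frame: x ahead of the robot, y to its left, z up, the work surface at z = 0. Lengths are in m, angles in rad, forces in N, time in s.
With the tool pointing down it reaches from about 0.4 to 0.85 m from the base axis. Payload 10.4 kg.
Tool frame: the origin (TCP) lies at the very end of the fingers, on their centre line; the grasp point (between the pads) lies 19 mm behind it; z points along the fingers, y is the line along which they close (so a half turn about z gives the same grasp; the last joint's range is limited). The gripper opens to 87 mm and grips with 3 to 60 N. Pads are 19 mm wide; open, the fingers measure 117 mm over their backs; the gripper's body (75 mm by 190 mm) begins 51 mm behind the grasp point.
Start: joints at [-1.161, 0.332, -0.065, 1.46, 0.022, 1.35, -0.088], TCP at [0.262, 0.567, 0.223] pointing down, gripper open.
Joint ranges: [-2.6, 2.6], [-0.5, 2.12], [-1.47, 1.34], [0.16, 2.42], [-1.27, 4.41], [0.06, 2.06], [-2.6, 2.6]. Speed limits (rad/s): [2.22, 2.22, 2.79, 2.79, 3.14, 3.14, 3.14].

## Interface

Orientations are given as a unit quaternion [x, y, z, w].
In Python, from bench import status, camera, order gives the robot as it stands.
- The arm moves only by the tool jog_arm, never from a script. Its argument "plan" is a list of rows, each a list of 7 numbers: the turn, a rotation vector about the tool's x, y, z in rad, then the shift along the tool's x, y, z in mm, then the opening, from -1 (shut) to 1 (fully open). A call has 1 to 12 rows; each row is the pose to reach, as a shift and turn from the pose commanded when the call began, along the tool's axes at that moment; what a row does not reach only later rows make up. A row lasts 1/10 s, in which the tool goes at most 50 mm and 8.59 degrees, less where a joint would pass 70% of its speed; a pose out of reach is approached as far as the arm can. A call with a gripper value outside its range is refused whole. The fingers move at their own pace and stop on an object; "squeeze" is the grip in N (left out, the last holds). Time passes only in rows, so rows that repeat a pose let the fingers close. It gives the time, the measured TCP pose, the force, the opening and the grip force at its end, in the units of the state.
- status.read_state(): the state, without advancing time (a new reading comes with each control period).
- camera(name): name is "side" or "top" or "wrist"; returns a dict with "image" (480x640x3 uint8, red, green, blue), "z_map" (480x640 float32, m along the optical axis (not along the pixel's ray), 0 where there is no reading), "fx", "fy", "cx", "cy" (pixels), "k1" (the pictures are not rectified: a ray, as slopes to the right and down, at radius r is drawn at 1 + k1 r^2 times it, then the intrinsics apply), "world_from_camera" (4x4, takes a point from camera to world coordinates); the wrist camera has in their place "mount" (4x4, takes a point from camera to tool coordinates, whose origin is the TCP and whose axes are the flange's). Camera axes: x right, y down, z forward; pixel columns grow to the right and rows downward; lengths in m; the calibration is good to about 2 mm. A picture is of the moment at which its call begins: read the wrist's pose just before it.
- order.close_job(): hands the job in; it is judged then, once.
The state is a dict: "time": time; "joint_positions": joint angles; "joint_vel": joint speeds; "joint_torque": joint torques, N m; "ee_pos": TCP position; "eef_rot": TCP orientation; "ft_force": force on the tool from outside, world axes, zero at the start; "torque": the same for the moment, N m; "width": finger opening in m; "grip_force": force on a finger pad.
Only numpy, scipy, OpenCV 4.12 (cv2) and the standard library are available. Lean on these libraries where they do the work, as an engineer would, in place of code of your own. Each camera call takes 0.05 s, during which the arm holds its last target. There are 200 camera calls.

## Working session

There is one attempt and no reset: what is moved stays moved. The work goes in short steps, Python scripts to look and compute and a tool call to move; the robot and the scene stay as the last step left them, time stands still between calls to the robot, and variables do not carry over. Pictures are saved under pics/ and viewed, at most 10 in all, crops included, and the job is handed in when it is done.

Besides the shell and the picture viewer there is one more tool, called after "Call:" in YAML: its name, and indented under it one key for each argument. jog_arm: Moves the arm, as the interface text tells. Its arguments: {"type":"object","properties":{"plan":{"type":"array"},"squeeze":{"type":"number"}},"required":["plan"]}

```bash
mkdir -p pics; ls; cat > h.py <<'E'
import numpy as np, cv2
from scipy.spatial.transform import Rotation as R
from bench import status, camera, order
def grab(n):
    s=status.read_state(); c=camera(n)
    if n=="wrist":
        T=np.eye(4);T[:3,:3]=R.from_quat(s["eef_rot"]).as_matrix();T[:3,3]=s["ee_pos"]
        c["world_from_camera"]=T@np.array(c["mount"])
    return c
def slopes(c,u,v):
    x=(np.asarray(u,float)-c["cx"])/c["fx"];y=(np.asarray(v,float)-c["cy"])/c["fy"]
    rd=np.hypot(x,y);r=rd.copy()
    for _ in range(20): r=rd/(1+c["k1"]*r*r)
    f=1/(1+c["k1"]*r*r); return x*f,y*f
def ray(c,u,v):
    x,y=slopes(c,u,v);W=np.array(c["world_from_camera"])
    d=np.stack([x,y,np.ones_like(x)],-1)@W[:3,:3].T
    return W[:3,3],d
def plane(c,u,v,z):
    o,d=ray(c,u,v);return o+d*((z-o[2])/d[...,2])[...,None]
def cloud(c):
    v,u=np.mgrid[:480,:640];o,d=ray(c,u,v);z=c["z_map"]
    P=o+d*z[...,None];P[z==0]=np.nan;return P
def save(c,f): cv2.imwrite("pics/"+f,c["image"][...,::-1])
E
python3 - <<'E'
from h import *
import pickle
for n in("side","top"):
    c=grab(n);save(c,n+"1.png");pickle.dump(c,open(n+"1.pkl","wb"));print(n,np.round(c["world_from_camera"],3),c["fx"],c["k1"],(c["z_map"]==0).mean())
print(status.read_state())
E
```

```text
pics
side [[ 0.892 -0.263  0.369  0.157]
 [-0.453 -0.525  0.721 -0.771]
 [ 0.004 -0.81  -0.587  0.69 ]
 [ 0.     0.     0.     1.   ]] 468.0033903371039 -0.07173989844789415 0.0039453125
top [[-0.003 -0.982  0.187  0.345]
 [-1.     0.005  0.009 -0.076]
 [-0.009 -0.187 -0.982  1.019]
 [ 0.     0.     0.     1.   ]] 447.66661908700036 0.006923478775075865 0.0040462239583333335
{'time': 0.1, 'joint_positions': array([-1.16058882,  0.33279792, -0.06467785,  1.46086742,  0.02160962,
        1.34988507, -0.08851512]), 'joint_vel': array([ 0.00093901, -0.00043889,  0.0001204 , -0.00049971,  0.00087164,
       -0.00227185,  0.00040125]), 'joint_torque': array([ 9.76442170e-04, -6.24543571e+01,  2.45252793e-02, -3.90714741e+01,
       -6.14751200e-02,  3.67681368e-02,  8.09949279e-05]), 'ee_pos': array([0.26201134, 0.56704749, 0.22183534]), 'eef_rot': array([ 2.14725702e-01,  9.76674191e-01, -6.23251250e-04, -9.92886972e-05]), 'ft_force': array([ 0.30600715, -0.05827634,  0.23221289]), 'torque': array([ 0.00532347,  0.00813847, -0.01205657]), 'grip_force': 0.0, 'width': 0.08701641103900695}
```

View pics/side1.png

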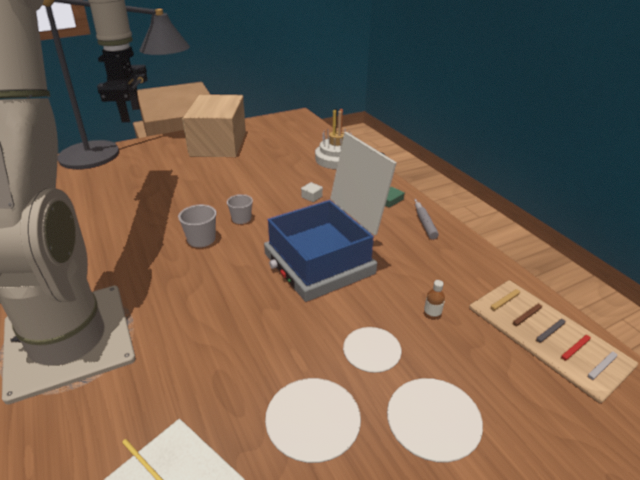

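View pics/top1.png

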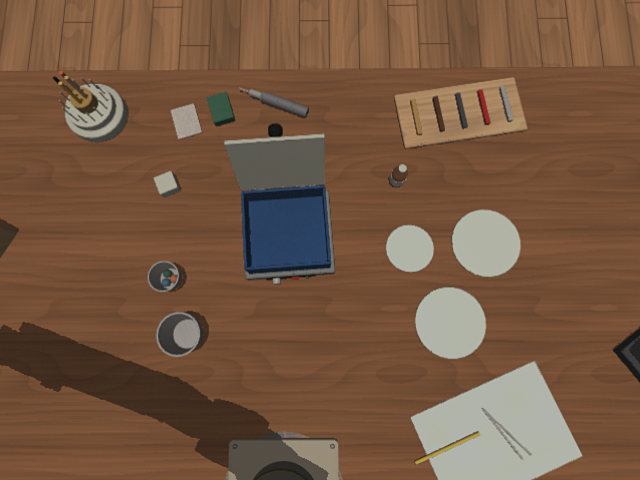

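The side view shows the small cup at (240,209), the polisher at (320,245) with its lid up, the small tile at (372,349), the bottle at (434,300) and the box at (312,191). In the top view the small cup with the beads is at (164,277), the big cup at (179,334), the small tile at (410,248), the bottle at (399,176), the box at (167,184) and the lid knob at (275,131).

```bash
python3 - <<'E'
from h import *
import pickle
t=pickle.load(open("top1.pkl","rb"));s=pickle.load(open("side1.pkl","rb"))
Pt,Ps=cloud(t),cloud(s)
print("bench z top/side",np.nanmedian(Pt[300:420,300:380,2]),np.nanmedian(Ps[300:330,200:240,2]))
def roi(P,u0,u1,v0,v1): return P[v0:v1,u0:u1].reshape(-1,3)
def circ(p):
    A=np.c_[2*p[:,:2],np.ones(len(p))];q=np.linalg.lstsq(A,(p[:,:2]**2).sum(1),rcond=None)[0];return q[:2],np.sqrt(q[2]+q[0]**2+q[1]**2)
# cup: rim band
for n,P,r in(("cup top",Pt,(140,190,255,300)),("cup side",Ps,(220,260,190,228))):
    p=roi(P,*r);p=p[p[:,2]>.012];h=np.nanpercentile(p[:,2],98);q=p[p[:,2]>h-.004];print(n,h,circ(q),len(q))
for n,P,r in(("bigcup",Pt,(150,210,305,362)),):
    p=roi(P,*r);p=p[p[:,2]>.012];h=np.nanpercentile(p[:,2],98);q=p[p[:,2]>h-.004];print(n,h,circ(q),len(q))
# tile: white mask contour
for n,c,P,r in(("tile top",t,Pt,(375,445,215,280)),("tile side",s,Ps,(335,410,320,378))):
    u0,u1,v0,v1=r;im=c["image"][v0:v1,u0:u1].astype(int);m=(im.min(-1)>150).astype(np.uint8)
    k=max(cv2.findContours(m,0,cv2.CHAIN_APPROX_NONE)[0],key=len)[:,0]
    w=plane(c,k[:,0]+u0,k[:,1]+v0,.004);cc=circ(w)
    e=cv2.fitEllipse(k);print(n,cc,"z",np.nanmedian(P[v0:v1,u0:u1][m>0],0))
for n,P,r in(("bottle top",Pt,(385,412,160,190)),("bottle side",Ps,(422,446,280,320)),("box top",Pt,(150,182,168,198)),("box side",Ps,(298,326,180,202))):
    p=roi(P,*r);p=p[p[:,2]>.012];print(n,np.nanmin(p,0),np.nanmax(p,0))
# polisher: tub rim points
for n,P,r in(("top",Pt,(235,340,180,285)),("side",Ps,(255,385,195,300))):
    p=roi(P,*r);q=p[(abs(p[:,2]-.105)<.004)];q=q[~np.isnan(q[:,0])]
    print("rim",n,len(q),np.median(q[:,2]),cv2.minAreaRect((q[:,:2]*1000).astype(np.float32)))
    q=p[(abs(p[:,2]-.035)<.004)];print("base",n,cv2.minAreaRect((q[:,:2]*1000).astype(np.float32)))
    q=p[(abs(p[:,2]-.041)<.002)]
# lid
for n,P,r in(("side",Ps,(335,392,140,215)),("top",Pt,(225,330,135,190))):
    p=roi(P,*r);q=p[p[:,2]>.13];q=q[~np.isnan(q[:,0])]
    m=np.median(q,0);q=q[np.linalg.norm(q-m,axis=1)<.13];m=q.mean(0);nrm=np.linalg.svd(q-m)[2][2];print("lid",n,m,nrm,q.max(0),q.min(0))
p=roi(Pt,265,285,122,136);print("knob",np.nanmedian(p[p[:,2]>.05],0))
E
```

```text
bench z top/side -0.00026461676902900244 0.00032107424962013464
cup top 0.05685829121714867 (array([0.45632663, 0.26056676]), np.float64(0.03194300843163912)) 123
cup side 0.05482283597389883 (array([0.45978193, 0.25881507]), np.float64(0.03200795197558191)) 95
bigcup 0.07649473394688198 (array([0.33357593, 0.21570544]), np.float64(0.043161609804274394)) 222
tile top (array([ 0.5254482 , -0.28511838]), np.float64(0.05230635886813165)) z [ 0.52515864 -0.28520383  0.0034066 ]
tile side (array([ 0.52716549, -0.28713656]), np.float64(0.054203526354710034)) z [ 0.52616898 -0.28938059  0.00388399]
bottle top [ 0.66905919 -0.27699824  0.01247555] [ 0.70379876 -0.24180495  0.08786158]
bottle side [ 0.67079387 -0.28159885  0.012285  ] [ 0.70588358 -0.24630495  0.08840139]
box top [0.64796026 0.2483998  0.01218554] [0.70522598 0.3039619  0.03802338]
box side [0.62239499 0.08694799 0.0120385 ] [0.70867636 0.30211856 0.10288006]
rim top 974 0.10409828588591968 ((554.67529296875, -6.0496826171875), (172.6256866455078, 180.1894073486328), 3.9126384258270264)
base top ((549.1638793945312, -6.591346740722656), (194.71731567382812, 199.7167510986328), 4.296534538269043)
rim side 691 0.10361522809944745 ((560.9580078125, -8.301910400390625), (178.7823028564453, 184.82183837890625), 3.9043474197387695)
base side ((554.5995483398438, -9.518562316894531), (190.926025390625, 203.05770874023438), 4.505220413208008)
lid side [ 0.66313033 -0.00838517  0.20463446] [-0.97852551 -0.06475389  0.19569049] [0.72062969 0.09070234 0.27291814] [ 0.64089263 -0.09230683  0.13010038]
lid top [0.66089826 0.00142593 0.21205274] [-0.974238   -0.06419585  0.21619252] [0.70158816 0.09097387 0.27527746] [ 0.63620432 -0.0883981   0.13007179]
knob [0.7056194  0.00306112 0.2439992 ]
```

```bash
cat >> h.py <<'E'
def ori(lean):  # closing axis world x; lean>0: body towards +y
    return R.from_matrix(np.array([[0,1,0],[1,0,0],[0,0,-1.]]).T)if lean is None else R.from_rotvec([-np.radians(lean),0,0])*R.from_matrix([[0,1,0],[1,0,0],[0,0,-1.]])
def rel(p,lean,p0=None,l0=None):
    s=status.read_state();p0=s["ee_pos"] if p0 is None else np.array(p0)
    r0=R.from_quat(s["eef_rot"]) if l0 is None else ori(l0)
    print("turn",np.round((r0.inv()*ori(lean)).as_rotvec(),3),"shift",np.round(r0.inv().apply(np.array(p)-p0)*1000,1))
E
python3 - <<'E'
from h import *
print(ori(45).as_matrix()[:,2])
rel([.458,.36,.16],45)
rel([.458,.324,.096],45)
E
```

```text
[ 0.         -0.70710678 -0.70710678]
turn [ 0.445 -0.696  1.077] shift [-264.8 -105.7   62. ]
turn [ 0.445 -0.696  1.077] shift [-279.8 -138.3  126. ]
```

Call:
jog_arm:
  plan:
    - [0.445,-0.696,1.077,-264.8,-105.7,62,1]
    - [0.445,-0.696,1.077,-264.8,-105.7,62,1]
    - [0.445,-0.696,1.077,-264.8,-105.7,62,1]
    - [0.445,-0.696,1.077,-264.8,-105.7,62,1]
    - [0.445,-0.696,1.077,-264.8,-105.7,62,1]
    - [0.445,-0.696,1.077,-264.8,-105.7,62,1]
    - [0.445,-0.696,1.077,-264.8,-105.7,62,1]
    - [0.445,-0.696,1.077,-264.8,-105.7,62,1]
    - [0.445,-0.696,1.077,-264.8,-105.7,62,1]
    - [0.445,-0.696,1.077,-264.8,-105.7,62,1]
    - [0.445,-0.696,1.077,-264.8,-105.7,62,1]
    - [0.445,-0.696,1.077,-264.8,-105.7,62,1]
  squeeze: 15

```text
time: 1.3
ee_pos: [0.4585, 0.3602, 0.1613]
eef_rot: [0.653, 0.654, -0.269, 0.269]
ft_force: [-0.6, -0.2, 0.3]
width: 0.0865
grip_force: 0.0
```

```bash
python3 - <<'E'
from h import *
s=status.read_state();print(s["time"],s["ee_pos"],R.from_quat(s["eef_rot"]).as_matrix().round(3),s["joint_positions"].round(2))
c=grab("wrist");save(c,"w1.png")
P=cloud(c);p=P.reshape(-1,3);m=(abs(p[:,0]-.458)<.05)&(abs(p[:,1]-.26)<.05)&(p[:,2]>.048)&(p[:,2]<.06)
q=p[m];print(len(q),cv2.minEnclosingCircle((q[:,:2]*1000).astype(np.float32)),np.percentile(q[:,2],98))
rel([.458,.3,.072],45);rel([.458,.2466,.0186],45)
E
```

```text
1.3 [0.45847742 0.36020677 0.16130026] [[-0.001  1.     0.001]
 [ 0.71   0.001 -0.704]
 [-0.704 -0.    -0.71 ]] [-1.16  0.76  0.29  1.21  0.28  1.81 -0.9 ]
1090 ((458.8094787597656, 262.48419189453125), 34.392024993896484) 0.05447373242700595
turn [ 0.001 -0.004  0.001] shift [ 20.4  -0.5 106.1]
turn [ 0.001 -0.004  0.001] shift [ 20.   -0.6 181.6]
```

View pics/w1.png

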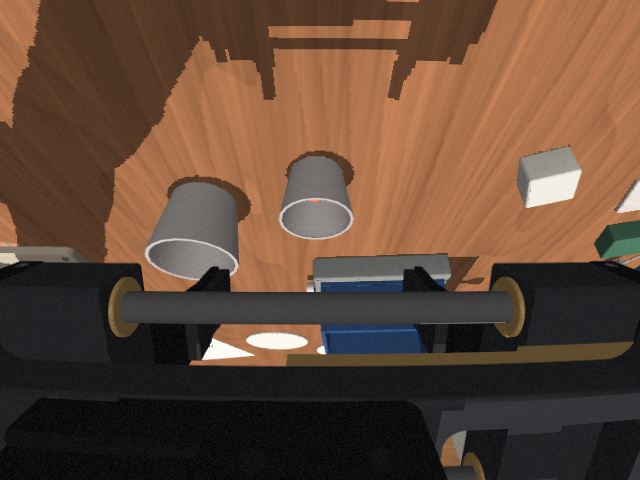

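The wrist view shows the small cup centred at (316,220) between the finger tips at (215,275) and (420,275). The measured centre (0.459, 0.261) agrees with the other two views.

Call:
jog_arm:
  plan:
    - [0,-0.004,0,20.5,0,40,1]
    - [0,-0.004,0,20.5,0,70,1]
    - [0,-0.004,0,20.5,0,95,1]
    - [0,-0.004,0,20.5,0,115,1]
    - [0,-0.004,0,20.5,0,135,1]
    - [0,-0.004,0,20.5,0,155,1]
    - [0,-0.004,0,20.5,0,170,1]
    - [0,-0.004,0,20.5,0,181,1]
    - [0,-0.004,0,20.5,0,181,1]
    - [0,-0.004,0,20.5,0,181,0.3]
    - [0,-0.004,0,20.5,0,181,0.2]
    - [0,-0.004,0,20.5,0,181,0]
  squeeze: 15

```text
time: 2.55
ee_pos: [0.4584, 0.2479, 0.0182]
eef_rot: [0.653, 0.653, -0.271, 0.271]
ft_force: [0.4, -0.1, -0.8]
width: 0.0706
grip_force: 0.0
```

Call:
jog_arm:
  plan:
    - [0,0,0,0,0,0,-0.3]
    - [0,0,0,0,0,0,-0.6]
    - [0,0,0,0,0,0,-1]
    - [0,0,0,0,0,0,-1]
    - [0,0,0,0,0,0,-1]
    - [0,0,0,0,0,0,-1]

```text
time: 3.15
ee_pos: [0.4583, 0.2475, 0.0181]
eef_rot: [0.653, 0.653, -0.271, 0.271]
ft_force: [-1.0, 2.5, 5.7]
width: 0.064
grip_force: 14.3
```

```bash
python3 - <<'E'
from h import *
s=status.read_state();print(s["time"],s["ee_pos"],R.from_quat(s["eef_rot"]).as_matrix().round(3),s["joint_positions"].round(2))
rel([s["ee_pos"][0],s["ee_pos"][1],s["ee_pos"][2]+.15],45)
E
```

```text
3.15 [0.45826921 0.24751694 0.01814951] [[ 0.     1.     0.   ]
 [ 0.706 -0.    -0.709]
 [-0.709  0.001 -0.706]] [-1.11  0.77  0.29  1.55  0.3   1.46 -0.96]
turn [ 0.     0.002 -0.   ] shift [-1.063e+02  1.000e-01 -1.059e+02]
```

```bash
cat >> h.py <<'E'
def rows(wps,g,p0=None,l0=None,d=.019):
    s=status.read_state();r0=R.from_quat(s["eef_rot"]) if l0 is None else ori(l0)
    p0=s["ee_pos"] if p0 is None else np.array(p0)
    for G,l in wps:
        o=ori(l);p=np.array(G)+d*o.as_matrix()[:,2]
        t=(r0.inv()*o).as_rotvec();x=r0.inv().apply(p-p0)*1000
        print([float(v) for v in t.round(3)]+[float(v) for v in x.round(1)]+[g])
E
python3 - <<'E'
from h import *
z=lambda y,z_,x=.458:([x,y,z_],45)
rows([z(.261,.05),z(.261,.08),z(.261,.115),z(.261,.15),z(.255,.168,.46),z(.225,.17,.475),z(.19,.17,.49),z(.15,.17,.51),z(.11,.17,.525),z(.07,.17,.525),z(.04,.17,.525),z(.03,.17,.525)],-1)
E
```

```text
[0.0, 0.002, -0.0, -13.0, -0.3, -13.0, -1]
[0.0, 0.002, -0.0, -34.3, -0.2, -34.2, -1]
[0.0, 0.002, -0.0, -59.1, -0.2, -58.9, -1]
[0.0, 0.002, -0.0, -83.9, -0.2, -83.6, -1]
[0.0, 0.002, -0.0, -100.9, 1.8, -92.0, -1]
[0.0, 0.002, -0.0, -123.4, 16.8, -72.2, -1]
[0.0, 0.002, -0.0, -148.1, 31.8, -47.4, -1]
[0.0, 0.002, -0.0, -176.3, 51.8, -19.0, -1]
[0.0, 0.002, -0.0, -204.6, 66.8, 9.3, -1]
[0.0, 0.002, -0.0, -232.8, 66.8, 37.6, -1]
[0.0, 0.002, -0.0, -254.0, 66.8, 58.9, -1]
[0.0, 0.002, -0.0, -261.0, 66.8, 66.0, -1]
```

Call:
jog_arm:
  plan:
    - [0,0,0,-13,0,-13,-1]
    - [0,0,0,-34,0,-34,-1]
    - [0,0,0,-59,0,-59,-1]
    - [0,0,0,-84,0,-84,-1]
    - [0,0,0,-101,2,-92,-1]
    - [0,0,0,-123,17,-72,-1]
    - [0,0,0,-148,32,-47,-1]
    - [0,0,0,-176,52,-19,-1]
    - [0,0,0,-205,67,9,-1]
    - [0,0,0,-233,67,38,-1]
    - [0,0,0,-254,67,59,-1]
    - [0,0,0,-261,67,66,-1]
  squeeze: 22

```text
time: 4.35
ee_pos: [0.5239, 0.0112, 0.1566]
eef_rot: [0.655, 0.651, -0.273, 0.271]
ft_force: [0.1, -0.3, -1.2]
width: 0.0636
grip_force: 21.5
```

```bash
python3 - <<'E'
from h import *
s=status.read_state();print(s["time"],s["ee_pos"],s["joint_positions"].round(2),s["width"],s["grip_force"])
L=[39,32,24,16,8,0,-8,-16,-22,-26,-30,-32]
rows([([.525,.03,.17],l) for l in L],-1)
print();M=[-36,-40,-44,-48,-51,-54,-56,-58,-58,-58,-58,-58]
c=np.array([.525,.03,.17])+.019*ori(-32).as_matrix()[:,2]
rows([([.525,.03,.17],l) for l in M],-1,c,-32)
E
```

```text
4.35 [0.52393172 0.01122778 0.15661949] [-0.91  0.43  0.45  1.77  0.52  1.41 -0.66] 0.06357620088259347 21.496525528772636
[-0.005, 0.109, -0.004, 5.8, 1.0, -3.9, -1]
[-0.004, 0.231, -0.004, 8.1, 1.0, -4.3, -1]
[-0.004, 0.371, -0.005, 10.6, 1.0, -5.0, -1]
[-0.004, 0.51, -0.005, 13.0, 1.0, -6.2, -1]
[-0.003, 0.65, -0.005, 15.2, 1.0, -7.6, -1]
[-0.003, 0.79, -0.005, 17.2, 1.0, -9.4, -1]
[-0.003, 0.929, -0.006, 18.9, 0.9, -11.4, -1]
[-0.002, 1.069, -0.006, 20.4, 0.9, -13.6, -1]
[-0.002, 1.174, -0.006, 21.2, 0.9, -15.4, -1]
[-0.002, 1.243, -0.006, 21.7, 0.9, -16.6, -1]
[-0.002, 1.313, -0.006, 22.1, 0.9, -17.9, -1]
[-0.001, 1.348, -0.006, 22.3, 0.9, -18.6, -1]

[0.0, 0.07, 0.0, 1.3, 0.0, -0.0, -1]
[0.0, 0.14, 0.0, 2.6, 0.0, -0.2, -1]
[0.0, 0.209, 0.0, 4.0, 0.0, -0.4, -1]
[0.0, 0.279, 0.0, 5.2, 0.0, -0.7, -1]
[0.0, 0.332, 0.0, 6.2, 0.0, -1.0, -1]
[0.0, 0.384, 0.0, 7.1, 0.0, -1.4, -1]
[0.0, 0.419, 0.0, 7.7, 0.0, -1.6, -1]
[0.0, 0.454, 0.0, 8.3, 0.0, -1.9, -1]
[0.0, 0.454, 0.0, 8.3, 0.0, -1.9, -1]
[0.0, 0.454, 0.0, 8.3, 0.0, -1.9, -1]
[0.0, 0.454, 0.0, 8.3, 0.0, -1.9, -1]
[0.0, 0.454, 0.0, 8.3, 0.0, -1.9, -1]
```

Call:
jog_arm:
  plan:
    - [0,0.109,0,3,1,-3,-1]
    - [0,0.231,0,6,1,-4,-1]
    - [0,0.371,0,10,1,-5,-1]
    - [0,0.51,0,13,1,-6,-1]
    - [0,0.65,0,15,1,-8,-1]
    - [0,0.79,0,17,1,-9,-1]
    - [0,0.93,0,19,1,-11,-1]
    - [0,1.07,0,20,1,-14,-1]
    - [0,1.174,0,21,1,-15,-1]
    - [0,1.243,0,22,1,-17,-1]
    - [0,1.313,0,22,1,-18,-1]
    - [0,1.348,0,22,1,-19,-1]

```text
time: 5.55
ee_pos: [0.5255, 0.0442, 0.1535]
eef_rot: [0.68, 0.679, 0.196, -0.196]
ft_force: [-0.5, -0.8, -1.6]
width: 0.0634
grip_force: 21.6
```

Call:
jog_arm:
  plan:
    - [0,0.07,0,1.3,0,0,-1]
    - [0,0.14,0,2.6,0,0,-1]
    - [0,0.209,0,4,0,0,-1]
    - [0,0.279,0,5,0,-1,-1]
    - [0,0.332,0,6,0,-1,-1]
    - [0,0.384,0,7,0,-1,-1]
    - [0,0.419,0,8,0,-2,-1]
    - [0,0.454,0,8,0,-2,-1]
    - [0,0.454,0,8,0,-2,-1]
    - [0,0.454,0,8,0,-2,-1]
    - [0,0.454,0,8,0,-2,-1]
    - [0,0.454,0,8,0,-2,-1]

```text
time: 6.75
ee_pos: [0.5262, 0.0512, 0.1606]
eef_rot: [0.618, 0.619, 0.344, -0.343]
ft_force: [-0.3, 0.4, -2.2]
width: 0.0634
grip_force: 21.5
```

```bash
python3 - <<'E'
from h import *
s=status.read_state();m=R.from_quat(s["eef_rot"]).as_matrix();print(s["time"],s["ee_pos"],m[:,2],s["joint_positions"].round(2),s["width"],s["grip_force"])
a=grab("side")["image"][120:360,200:520];b=grab("top")["image"][120:360,120:440]
cv2.imwrite("pics/p.png",np.vstack([np.hstack([a,b])])[...,::-1])
E
```

```text
6.75 [0.52618405 0.05120033 0.16058332] [ 3.47401048e-04  8.48728804e-01 -5.28828230e-01] [ 0.02  0.5   0.42  1.81 -1.06  1.58  0.86] 0.06335217268417959 21.478348795620406
```

View pics/p.png

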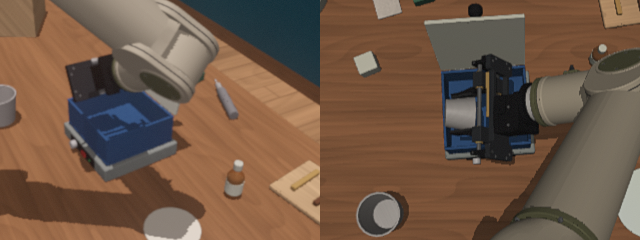

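The cup lies on its side over the tub, at (460,110) in the right half of the picture. The beads are hidden from both cameras. I'll check with the wrist camera.

```bash
python3 - <<'E'
from h import *
c=grab("wrist");d=grab("side")
cv2.imwrite("pics/q.png",np.hstack([cv2.resize(c["image"],(480,360)),cv2.resize(d["image"][190:290,250:390],(320,229))[:, :].repeat(1,0) if 0 else cv2.copyMakeBorder(cv2.resize(d["image"][190:290,250:390],(320,229)),0,131,0,0,0)])[...,::-1])
for w in (c,d):
    h=cv2.cvtColor(w["image"],cv2.COLOR_RGB2HSV);print([int(((abs(h[...,0].astype(int)-k)<12)&(h[...,1]>80)&(h[...,2]>40)).sum()) for k in(70,5)])
E
```

```text
[1526, 104344]
[1, 143819]
```

View pics/q.png

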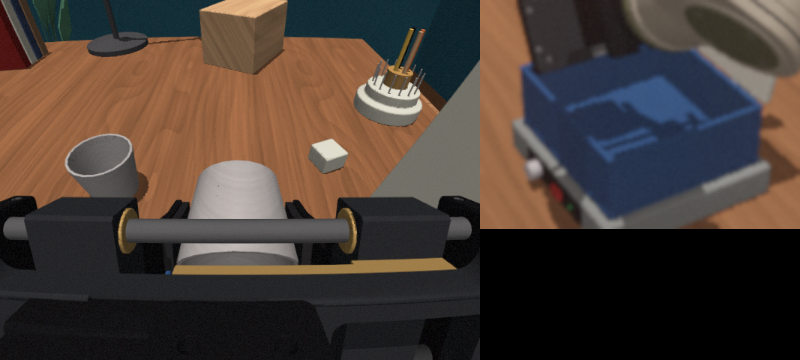

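Neither view shows the beads: the side crop sees only part of the tub floor, and the wrist view sees the cup's back at (240,210). I'll right the cup over the tub and look from the top once the arm is clear.

```bash
python3 - <<'E'
from h import *
L=[-52,-44,-36,-28,-19,-10,-1,8,17,26,35,43]
rows([([.525,y,.18],l) for l,y in zip(L,[.03]*6+[.02,.01,0,-.02,-.04,-.06])],-1)
print();o=np.array([.525,-.06,.18])+.019*ori(43).as_matrix()[:,2]
rows([([.525,y,.18],45) for y in [-.08,-.11,-.15,-.19,-.23,-.26,-.28,-.286,-.286]],-1,o,43)
E
```

```text
[0.0, -0.106, 0.001, 3.5, -1.1, -9.3, -1]
[0.0, -0.246, 0.001, 0.9, -1.1, -9.8, -1]
[0.001, -0.386, 0.0, -1.6, -1.1, -10.6, -1]
[0.001, -0.525, 0.0, -4.0, -1.1, -11.8, -1]
[0.001, -0.682, 0.0, -6.4, -1.1, -13.5, -1]
[0.001, -0.839, 0.0, -8.6, -1.1, -15.5, -1]
[0.001, -0.996, 0.0, -15.7, -1.1, -26.4, -1]
[0.001, -1.153, 0.0, -22.4, -1.1, -37.5, -1]
[0.001, -1.311, 0.0, -28.7, -1.1, -48.8, -1]
[0.001, -1.468, 0.0, -39.8, -1.1, -68.7, -1]
[0.001, -1.625, 0.0, -50.4, -1.1, -88.7, -1]
[0.001, -1.764, 0.0, -60.7, -1.1, -108.3, -1]

[0.0, -0.035, 0.0, -15.3, 0.0, 13.6, -1]
[0.0, -0.035, 0.0, -37.2, 0.0, 34.1, -1]
[0.0, -0.035, 0.0, -66.5, 0.0, 61.4, -1]
[0.0, -0.035, 0.0, -95.7, 0.0, 88.6, -1]
[0.0, -0.035, 0.0, -125.0, 0.0, 115.9, -1]
[0.0, -0.035, 0.0, -146.9, 0.0, 136.4, -1]
[0.0, -0.035, 0.0, -161.6, 0.0, 150.0, -1]
[0.0, -0.035, 0.0, -165.9, 0.0, 154.1, -1]
[0.0, -0.035, 0.0, -165.9, 0.0, 154.1, -1]
```

Call:
jog_arm:
  plan:
    - [0,-0.106,0,2,-1,-9,-1]
    - [0,-0.246,0,1,-1,-10,-1]
    - [0,-0.386,0,-2,-1,-11,-1]
    - [0,-0.525,0,-4,-1,-12,-1]
    - [0,-0.682,0,-6,-1,-14,-1]
    - [0,-0.839,0,-9,-1,-16,-1]
    - [0,-0.996,0,-16,-1,-26,-1]
    - [0,-1.153,0,-22,-1,-38,-1]
    - [0,-1.311,0,-29,-1,-49,-1]
    - [0,-1.468,0,-40,-1,-69,-1]
    - [0,-1.625,0,-50,-1,-89,-1]
    - [0,-1.764,0,-61,-1,-108,-1]

```text
time: 8.15
ee_pos: [0.5257, -0.0727, 0.1665]
eef_rot: [0.662, 0.662, -0.246, 0.249]
ft_force: [0.3, -1.0, -3.3]
width: 0.0633
grip_force: 21.5
```

Call:
jog_arm:
  plan:
    - [0,-0.035,0,-15,0,14,-1]
    - [0,-0.035,0,-37,0,34,-1]
    - [0,-0.035,0,-66,0,61,-1]
    - [0,-0.035,0,-96,0,89,-1]
    - [0,-0.035,0,-125,0,116,-1]
    - [0,-0.035,0,-147,0,136,-1]
    - [0,-0.035,0,-162,0,150,-1]
    - [0,-0.035,0,-166,0,154,-1]
    - [0,-0.035,0,-166,0,154,-1]
    - [0,-0.035,0,-166,0,154,-1]

```text
time: 9.15
ee_pos: [0.5254, -0.2978, 0.1569]
eef_rot: [0.658, 0.659, -0.257, 0.258]
ft_force: [-0.3, 0.9, -1.1]
width: 0.0633
grip_force: 21.5
```

```bash
python3 - <<'E'
from h import *
s=status.read_state();m=R.from_quat(s["eef_rot"]).as_matrix();print(s["time"],s["ee_pos"],m.round(3),s["joint_positions"].round(2),s["width"],s["grip_force"])
a=grab("side")["image"][180:400,240:460];b=grab("top")["image"][150:310,220:450]
cv2.imwrite("pics/r.png",np.hstack([cv2.resize(a,(360,360)),cv2.resize(b,(440,306)).__array__() if 0 else cv2.copyMakeBorder(cv2.resize(b,(440,306)),0,54,0,0,0)])[...,::-1])
E
```

```text
9.15 [ 0.52544424 -0.29781251  0.15686908] [[-0.001  1.     0.001]
 [ 0.735  0.001 -0.678]
 [-0.678  0.    -0.735]] [-0.52  0.31  0.63  1.92  0.68  1.01 -0.3 ] 0.06332310022817689 21.487372050649967
```

View pics/r.png

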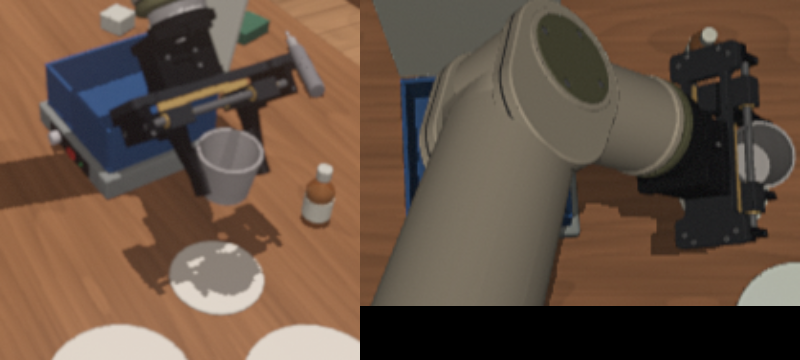

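The top view shows the empty cup at (770,155), the beads gone from it, with the tile below and no beads on the bench. Next I lower the cup close to the tile and check its tilt.

```bash
python3 - <<'E'
from h import *
rows([([.526,-.286,z],45.1) for z in (.15,.12,.09,.06)],-1)
E
```

```text
[0.001, -0.042, 0.001, 12.5, 0.4, 16.1, -1]
[0.001, -0.042, 0.001, 32.9, 0.3, 38.2, -1]
[0.001, -0.042, 0.001, 53.2, 0.3, 60.2, -1]
[0.001, -0.042, 0.001, 73.6, 0.3, 82.3, -1]
```

Call:
jog_arm:
  plan:
    - [0.001,-0.042,0.001,12.5,0.5,16,-1]
    - [0.001,-0.042,0.001,33,0.5,38,-1]
    - [0.001,-0.042,0.001,53,0.5,60,-1]
    - [0.001,-0.042,0.001,70,0.5,79,-1]
    - [0.001,-0.042,0.001,73.5,0.5,82,-1]
    - [0.001,-0.042,0.001,73.5,0.5,82,-1]
    - [0.001,-0.042,0.001,73.5,0.5,82,-1]

```text
time: 9.95
ee_pos: [0.5263, -0.3008, 0.0482]
eef_rot: [0.654, 0.652, -0.271, 0.272]
ft_force: [-0.1, 0.4, -1.0]
width: 0.0634
grip_force: 21.5
```

```bash
python3 - <<'E'
from h import *
s=status.read_state();m=R.from_quat(s["eef_rot"]).as_matrix();G=s["ee_pos"]-.019*m[:,2];print(s["time"],s["ee_pos"],G,m[:,2])
for n in("side","wrist"):
    c=grab(n);P=cloud(c).reshape(-1,3);col=c["image"].reshape(-1,3).astype(int)
    k=(np.hypot(P[:,0]-.526,P[:,1]+.286)<.045)&(P[:,2]>G[2]-.045)&(P[:,2]<.12)&(col.min(1)>60)&(np.ptp(col,axis=1)<40)
    p=P[k];q=p[p[:,2]>G[2]+.016]
    print(n,len(p),len(q))
    # rim: highest points per azimuth bin
    a=np.arctan2(p[:,1]+.286,p[:,0]-.526);b=[p[(a>t)&(a<t+.35)] for t in np.arange(-3.14,3.1,.35)]
    r=np.array([x[x[:,2].argmax()] for x in b if len(x)>3]);
    print((r*1000).round(0).tolist())
rows([([.526,-.286,z],45.1) for z in (.05,.042,.038,.036)],-1)
E
```

```text
9.95 [ 0.52634559 -0.30075569  0.04819102] [ 0.52634055 -0.287284    0.06158928] [ 2.65493961e-04 -7.09036655e-01 -7.05171576e-01]
side 1285 358
[[496.0, -293.0, 87.0], [496.0, -299.0, 87.0], [503.0, -313.0, 88.0], [517.0, -319.0, 86.0], [522.0, -320.0, 87.0], [542.0, -316.0, 87.0], [549.0, -312.0, 87.0], [555.0, -303.0, 87.0], [559.0, -294.0, 87.0], [558.0, -275.0, 88.0], [553.0, -270.0, 87.0], [545.0, -264.0, 87.0], [532.0, -257.0, 87.0], [526.0, -257.0, 86.0], [519.0, -258.0, 88.0], [506.0, -265.0, 87.0], [496.0, -275.0, 91.0], [495.0, -276.0, 89.0]]
wrist 13112 2790
[[496.0, -286.0, 83.0], [498.0, -297.0, 81.0], [504.0, -305.0, 79.0], [512.0, -312.0, 77.0], [526.0, -315.0, 77.0], [541.0, -312.0, 77.0], [550.0, -306.0, 79.0], [556.0, -298.0, 81.0], [558.0, -288.0, 83.0], [559.0, -276.0, 84.0], [559.0, -266.0, 85.0], [548.0, -261.0, 84.0], [542.0, -256.0, 85.0], [526.0, -252.0, 84.0], [515.0, -256.0, 84.0], [508.0, -258.0, 84.0], [493.0, -272.0, 89.0], [495.0, -275.0, 85.0]]
[0.001, 0.001, -0.003, 9.3, -0.4, 7.2, -1]
[0.001, 0.001, -0.003, 14.9, -0.4, 12.9, -1]
[0.001, 0.001, -0.003, 17.8, -0.4, 15.7, -1]
[0.001, 0.001, -0.003, 19.2, -0.4, 17.1, -1]
```

```bash
python3 - <<'E'
from h import *
for n in("side","wrist"):
    c=grab(n);P=cloud(c).reshape(-1,3)
    for x,y in((.45,-.36),(.6,-.36),(.526,-.36),(.45,-.45),(.6,-.45),(.526,-.335)):
        q=P[(np.hypot(P[:,0]-x,P[:,1]-y)<.012)&(P[:,2]<.02)];print(n,x,y,len(q),np.nanmedian(q[:,2]) if len(q) else 0)
    k=(np.hypot(P[:,0]-.526,P[:,1]+.286)<.022)&(P[:,2]>.02)&(P[:,2]<.06);p=P[k]
    if len(p)>50:
        A=np.c_[p[:,:2]-[.526,-.286],np.ones(len(p))];f=np.linalg.lstsq(A,p[:,2],rcond=None)[0];print("floor",n,len(p),f,np.std(A@f-p[:,2]))
save(c,"w2.png")
E
```

```text
side 0.45 -0.36 125 0.0004139066830896043
side 0.6 -0.36 96 -3.1938180840296315e-05
side 0.526 -0.36 108 0.00010036920070272126
side 0.45 -0.45 156 -0.0005989560477145939
side 0.6 -0.45 125 0.00588798381402178
side 0.526 -0.335 117 0.002999417899799961
wrist 0.45 -0.36 388 -0.0010609580666497767
wrist 0.6 -0.36 394 -0.0009216743109734596
wrist 0.526 -0.36 0 0
wrist 0.45 -0.45 0 0
wrist 0.6 -0.45 0 0
wrist 0.526 -0.335 0 0
```

View pics/w2.png

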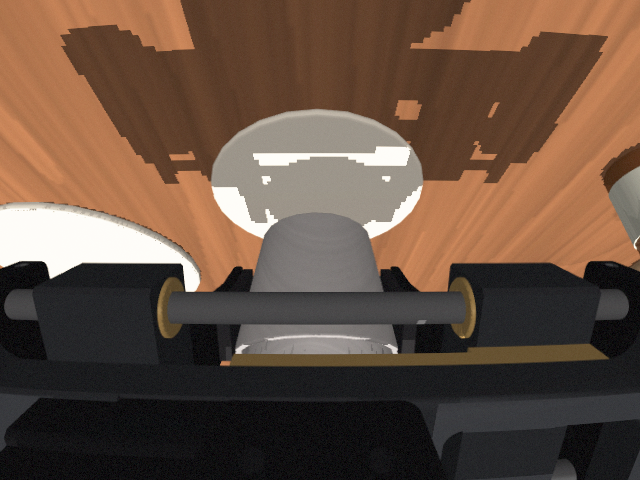

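The wrist view shows the cup held centrally above the tile (tile at (318,180), cup foot at (316,230)); its rim is hidden by the gripper. The side view gives a level rim, so I lower the cup.

Call:
jog_arm:
  plan:
    - [0,0,0,5,0,4,-1]
    - [0,0,0,10,0,8,-1]
    - [0,0,0,14,0,12,-1]
    - [0,0,0,17,0,15,-1]
    - [0,0,0,18,0,16,-1]
    - [0,0,0,18,0,16,-1]
    - [0,0,0,18,0,16,-1]

```text
time: 10.85
ee_pos: [0.5255, -0.2997, 0.023]
eef_rot: [0.654, 0.652, -0.272, 0.271]
ft_force: [-0.2, -0.1, -1.8]
width: 0.0638
grip_force: 21.5
```

Call:
jog_arm:
  plan:
    - [0,0,0,0.5,0,0.5,-1]
    - [0,0,0,0.7,0,0.7,-1]
    - [0,0,0,0.7,0,0.7,-1]

```text
time: 11.15
ee_pos: [0.5256, -0.2996, 0.0223]
eef_rot: [0.654, 0.652, -0.272, 0.271]
ft_force: [-1.0, 2.2, 2.5]
width: 0.0636
grip_force: 21.4
```

Call:
jog_arm:
  plan:
    - [0,0,0,0,0,0,0.55]
    - [0,0,0,0,0,0,0.7]
    - [0,0,0,0,0,0,1]
    - [0,0,0,0,0,0,1]
    - [0,0,0,0,0,0,1]
    - [0,0,0,0,0,0,1]

```text
time: 11.75
ee_pos: [0.5255, -0.2996, 0.0219]
eef_rot: [0.654, 0.652, -0.272, 0.271]
ft_force: [-0.4, 0.8, -1.0]
width: 0.0858
grip_force: 0.0
```

Call:
jog_arm:
  plan:
    - [0,0,0,0,0,-10,1]
    - [0,0,0,0,0,-25,1]
    - [0,0,0,0,0,-45,1]
    - [0,0,0,0,0,-70,1]
    - [0,0,0,0,0,-100,1]
    - [0,0,0,0,0,-130,1]
    - [0,0,0,-15,0,-150,1]
    - [0,0,0,-50,0,-170,1]
    - [0,0,0,-90,0,-190,1]
    - [0,0,0,-90,0,-190,1]

```text
time: 12.75
ee_pos: [0.5268, -0.2303, 0.2251]
eef_rot: [0.656, 0.651, -0.269, 0.273]
ft_force: [-1.0, -0.0, -0.8]
width: 0.087
grip_force: 0.0
```

```bash
python3 - <<'E'
from h import *
s=status.read_state();m=R.from_quat(s["eef_rot"]).as_matrix();print(s["time"],s["ee_pos"],m.round(3),s["joint_positions"].round(2))
a=grab("side");b=grab("top")
P=cloud(a).reshape(-1,3);p=P[(np.hypot(P[:,0]-.526,P[:,1]+.286)<.05)&(P[:,2]>.055)&(P[:,2]<.07)];print(len(p),np.percentile(p[:,2],[50,98]),cv2.minEnclosingCircle((p[:,:2]*1000).astype(np.float32)))
cv2.imwrite("pics/t.png",np.hstack([a["image"][180:400,240:460],cv2.resize(b["image"],(560,420))[100:320]])[...,::-1])
E
```

```text
12.75 [ 0.52681977 -0.23031215  0.2250818 ] [[ 0.009  1.     0.002]
 [ 0.706 -0.005 -0.708]
 [-0.708  0.008 -0.706]] [-0.68  0.22  0.62  1.88  0.7   1.23 -0.36]
227 [0.05816218 0.06092112] ((527.3173828125, -286.4566650390625), 35.0654182434082)
```

View pics/t.png

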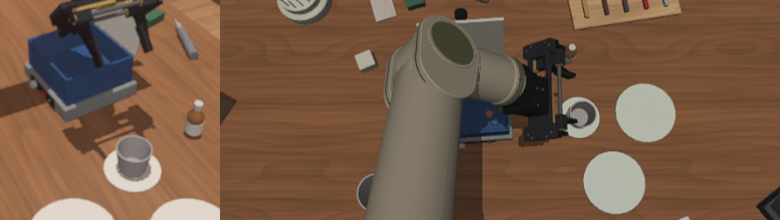

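The cup stands upright on the tile, at (133,155) in the left half. The beads show in the tub at (490,115) in the right half. Now for the lid: close the fingers, straighten the tool and go over behind it.

```bash
python3 - <<'E'
from h import *
rows([([.527,-.21,.30],35),([.545,-.19,.335],27),([.58,-.16,.345],18),([.62,-.13,.345],10),([.66,-.10,.345],2),([.70,-.075,.345],0),([.74,-.058,.345],0),([.745,-.055,.335],0)],-1,d=0)
E
```

```text
[0.0, 0.175, -0.003, -43.6, 1.5, -69.1, -1]
[0.001, 0.315, -0.003, -54.2, 19.5, -107.9, -1]
[0.001, 0.472, -0.003, -39.9, 54.5, -136.2, -1]
[0.001, 0.612, -0.003, -18.6, 94.4, -157.4, -1]
[0.001, 0.751, -0.003, 2.7, 134.3, -178.7, -1]
[0.001, 0.786, -0.003, 20.5, 174.3, -196.4, -1]
[0.001, 0.786, -0.003, 32.6, 214.2, -208.4, -1]
[0.001, 0.786, -0.003, 41.9, 219.2, -203.4, -1]
```

Call:
jog_arm:
  plan:
    - [0,0.1,0,-20,1,-35,-1]
    - [0,0.2,0,-44,1,-69,-1]
    - [0,0.315,0,-54,20,-108,-1]
    - [0,0.45,0,-40,54,-136,-1]
    - [0,0.6,0,-19,94,-157,-1]
    - [0,0.73,0,3,134,-179,-1]
    - [0,0.786,0,20,174,-196,-1]
    - [0,0.786,0,32,214,-208,-1]
    - [0,0.786,0,42,219,-203,-1]
    - [0,0.786,0,42,219,-203,-1]
    - [0,0.786,0,42,219,-203,-1]

```text
time: 13.95
ee_pos: [0.744, -0.0555, 0.3323]
eef_rot: [0.708, 0.706, -0.001, 0.0]
ft_force: [-0.1, 0.1, -0.1]
width: 0.0073
grip_force: 0.0
```

```bash
python3 - <<'E'
from h import *
s=status.read_state();m=R.from_quat(s["eef_rot"]).as_matrix();print(s["time"],s["ee_pos"],m.round(3),s["joint_positions"].round(2),s["width"],s["ft_force"])
c=grab("side");P=cloud(c).reshape(-1,3);col=c["image"].reshape(-1,3).astype(int)
k=(P[:,0]>.6)&(P[:,0]<.75)&(abs(P[:,1])<.11)&(P[:,2]>.13)&(P[:,2]<.29)&(col.min(1)>110)&(np.ptp(col,axis=1)<40)
q=P[k];mm=np.median(q,0);v=np.linalg.svd(q-q.mean(0),full_matrices=False)[2][2];print(len(q),mm,v,q[:,2].max(),q[:,1].min(),q[:,1].max())
E
```

```text
13.95 [ 0.74396219 -0.05552922  0.33229104] [[ 0.002  1.    -0.002]
 [ 1.    -0.002 -0.002]
 [-0.002 -0.002 -1.   ]] [-0.27  0.66  0.59  0.86 -0.35  1.7   0.17] 0.007285481388583537 [-0.05317007  0.06579309 -0.05725821]
1606 [0.66104727 0.03983223 0.20653429] [-0.97705598 -0.07058834  0.20094502] 0.27302396986063765 -0.09328479171412152 0.09130074916847997
```

```bash
cat > lid.py <<'E'
import sys
from h import *
H=np.array([.638,-.001,.1055]);yw=.071;ex=np.array([np.cos(yw),np.sin(yw),0]);ey=np.array([-np.sin(yw),np.cos(yw),0])
def tip(th,rho=.145,w=.05,half=.015,gap=0):
    F=lambda r:(-r*np.cos(th)+.008*np.sin(th), r*np.sin(th)+.008*np.cos(th))
    z=F(rho)[1];x=max(F(rho)[0],F(.17)[0])+half+gap
    return H+x*ex-w*ey+np.array([0,0,z])
p0=np.array(eval(sys.argv[1])) if len(sys.argv)>1 and sys.argv[1]!="-" else status.read_state()["ee_pos"]
for th in eval(sys.argv[2]):
    p=tip(th);d=(p-p0)*1000;print(round(th,3),[round(float(v),1) for v in(d[1],d[0],-d[2])],p.round(4))
E
python3 lid.py - "[1.9,1.82,1.77,1.72,1.67,1.62,1.57,1.52,1.47,1.42,1.37,1.32,1.27,1.22,1.17]"
```

```text
1.9 [10.4, -25.0, 93.6] [ 0.7189 -0.0454  0.2401]
1.82 [9.5, -37.8, 89.6] [ 0.7061 -0.0463  0.244 ]
1.77 [8.9, -46.0, 87.6] [ 0.6979 -0.0469  0.246 ]
1.72 [8.3, -54.3, 86.0] [ 0.6896 -0.0475  0.2477]
1.67 [7.7, -62.6, 84.7] [ 0.6812 -0.0481  0.249 ]
1.62 [7.1, -71.1, 83.8] [ 0.6728 -0.0486  0.2499]
1.57 [6.5, -79.5, 83.2] [ 0.6644 -0.0493  0.2505]
1.52 [6.0, -86.7, 83.0] [ 0.6571 -0.0498  0.2507]
1.47 [5.5, -94.0, 83.1] [ 0.6499 -0.0503  0.2506]
1.42 [5.0, -101.2, 83.6] [ 0.6427 -0.0508  0.2501]
1.37 [4.5, -108.4, 84.5] [ 0.6355 -0.0513  0.2492]
1.32 [4.0, -115.5, 85.7] [ 0.6283 -0.0518  0.2479]
1.27 [3.5, -122.6, 87.3] [ 0.6213 -0.0523  0.2464]
1.22 [3.0, -129.6, 89.3] [ 0.6143 -0.0528  0.2444]
1.17 [2.5, -136.4, 91.6] [ 0.6074 -0.0533  0.2421]
```

Call:
jog_arm:
  plan:
    - [0,0,0,5,-5,35,-1]
    - [0,0,0,8,-10,70,-1]
    - [0,0,0,10,-18,92,-1]
    - [0,0,0,10,-25,92,-1]
    - [0,0,0,9.5,-38,90,-1]
    - [0,0,0,9,-46,88,-1]
    - [0,0,0,8,-54,86,-1]
    - [0,0,0,8,-62,85,-1]
    - [0,0,0,7,-71,84,-1]
    - [0,0,0,6.5,-79,83,-1]
    - [0,0,0,6,-87,83,-1]
    - [0,0,0,5.5,-94,83,-1]

```text
time: 15.2
ee_pos: [0.6502, -0.0498, 0.2501]
eef_rot: [0.708, 0.706, -0.001, 0.001]
ft_force: [1.9, 0.6, 1.6]
width: 0.0007
grip_force: 1.1
```

```bash
python3 lid.py - "[1.47,1.42,1.37,1.32,1.27,1.22,1.17,1.12,1.07,1.02,.97,.92,.87,.82]"; python3 -c "
from h import *
print(status.read_state()['joint_positions'].round(2))
c=grab('side');P=cloud(c).reshape(-1,3);col=c['image'].reshape(-1,3).astype(int)
k=(P[:,0]>.5)&(P[:,0]<.75)&(abs(P[:,1])<.11)&(P[:,2]>.13)&(P[:,2]<.29)&(col.min(1)>110)&(np.ptp(col,axis=1)<40)
q=P[k];print(len(q),np.linalg.svd(q-q.mean(0),full_matrices=False)[2][2])"
```

```text
1.47 [-0.4, -0.3, -0.4] [ 0.6499 -0.0503  0.2506]
1.42 [-1.0, -7.5, 0.1] [ 0.6427 -0.0508  0.2501]
1.37 [-1.5, -14.7, 1.0] [ 0.6355 -0.0513  0.2492]
1.32 [-2.0, -21.8, 2.2] [ 0.6283 -0.0518  0.2479]
1.27 [-2.5, -28.9, 3.8] [ 0.6213 -0.0523  0.2464]
1.22 [-3.0, -35.9, 5.7] [ 0.6143 -0.0528  0.2444]
1.17 [-3.5, -42.7, 8.0] [ 0.6074 -0.0533  0.2421]
1.12 [-3.9, -49.5, 10.6] [ 0.6007 -0.0538  0.2395]
1.07 [-4.4, -56.1, 13.6] [ 0.5941 -0.0543  0.2365]
1.02 [-4.9, -62.6, 16.9] [ 0.5876 -0.0547  0.2332]
0.97 [-5.3, -68.8, 20.5] [ 0.5813 -0.0552  0.2296]
0.92 [-5.7, -74.9, 24.4] [ 0.5752 -0.0556  0.2257]
0.87 [-6.2, -80.8, 28.7] [ 0.5693 -0.056   0.2215]
0.82 [-6.6, -86.5, 33.2] [ 0.5637 -0.0564  0.217 ]
[-0.43  0.42  0.61  1.37 -0.24  1.42  0.17]
151 [0.99514842 0.07388225 0.06496946]
```

Call:
jog_arm:
  plan:
    - [0,0,0,-1,-7.5,0,-1]
    - [0,0,0,-1.5,-15,1,-1]
    - [0,0,0,-2,-22,2,-1]
    - [0,0,0,-2.5,-29,4,-1]
    - [0,0,0,-3,-36,6,-1]
    - [0,0,0,-3.5,-43,8,-1]
    - [0,0,0,-4,-49.5,10.5,-1]
    - [0,0,0,-4.5,-56,13.5,-1]
    - [0,0,0,-5,-62.5,17,-1]
    - [0,0,0,-5.5,-69,20.5,-1]
    - [0,0,0,-6,-75,24.5,-1]
    - [0,0,0,-6,-81,28.5,-1]

```text
time: 16.45
ee_pos: [0.5693, -0.056, 0.2213]
eef_rot: [0.708, 0.706, -0.001, 0.001]
ft_force: [1.5, -1.0, 1.4]
width: 0.0004
grip_force: 0.7
```

```bash
python3 lid.py - "[.87,.82,.77,.72,.67,.62,.57,.52,.48,.44,.40,.36,.32,.28]"
```

```text
0.87 [-0.0, 0.1, -0.2] [ 0.5693 -0.056   0.2215]
0.82 [-0.4, -5.6, 4.3] [ 0.5637 -0.0564  0.217 ]
0.77 [-0.8, -11.0, 9.1] [ 0.5582 -0.0568  0.2122]
0.72 [-1.2, -16.2, 14.2] [ 0.553  -0.0572  0.2071]
0.67 [-1.5, -21.2, 19.5] [ 0.5481 -0.0575  0.2018]
0.62 [-1.9, -25.8, 25.0] [ 0.5434 -0.0579  0.1963]
0.57 [-2.2, -30.2, 30.8] [ 0.539  -0.0582  0.1905]
0.52 [-2.5, -34.3, 36.8] [ 0.535  -0.0585  0.1845]
0.48 [-2.7, -37.4, 41.7] [ 0.5319 -0.0587  0.1796]
0.44 [-2.9, -40.2, 46.8] [ 0.529  -0.0589  0.1745]
0.4 [-3.1, -42.9, 51.9] [ 0.5264 -0.0591  0.1693]
0.36 [-3.2, -45.3, 57.2] [ 0.524  -0.0592  0.1641]
0.32 [-3.4, -47.5, 62.6] [ 0.5217 -0.0594  0.1587]
0.28 [-3.5, -49.6, 68.0] [ 0.5197 -0.0595  0.1533]
```

Call:
jog_arm:
  plan:
    - [0,0,0,0,-5.5,4.5,-1]
    - [0,0,0,-1,-11,9,-1]
    - [0,0,0,-1,-16,14,-1]
    - [0,0,0,-1.5,-21,19.5,-1]
    - [0,0,0,-2,-26,25,-1]
    - [0,0,0,-2,-30,31,-1]
    - [0,0,0,-2.5,-34,37,-1]
    - [0,0,0,-2.5,-37.5,41.5,-1]
    - [0,0,0,-3,-40,47,-1]
    - [0,0,0,-3,-43,52,-1]
    - [0,0,0,-3,-45.5,57,-1]
    - [0,0,0,-3.5,-47.5,62.5,-1]

```text
time: 17.65
ee_pos: [0.5222, -0.0592, 0.1588]
eef_rot: [0.708, 0.706, -0.001, 0.001]
ft_force: [0.6, 0.2, 1.4]
width: 0.0004
grip_force: 0.5
```

```bash
python3 lid.py - "[.32,.29,.26,.23,.20,.175,.15,.125,.1,.08,.06,.04,.02,0]"
```

```text
0.32 [-0.2, -0.4, 0.1] [ 0.5217 -0.0594  0.1587]
0.29 [-0.3, -2.0, 4.2] [ 0.5202 -0.0595  0.1546]
0.26 [-0.4, -3.4, 8.3] [ 0.5188 -0.0596  0.1505]
0.23 [-0.5, -4.7, 12.4] [ 0.5175 -0.0597  0.1463]
0.2 [-0.6, -5.8, 16.6] [ 0.5163 -0.0598  0.1421]
0.175 [-0.7, -6.7, 20.2] [ 0.5155 -0.0598  0.1386]
0.15 [-0.7, -7.5, 23.7] [ 0.5147 -0.0599  0.1351]
0.125 [-0.8, -8.2, 27.3] [ 0.514  -0.0599  0.1315]
0.1 [-0.8, -8.8, 30.9] [ 0.5134 -0.06    0.1279]
0.08 [-0.9, -9.2, 33.7] [ 0.513  -0.06    0.1251]
0.06 [-0.9, -9.6, 36.6] [ 0.5126 -0.06    0.1222]
0.04 [-0.9, -9.9, 39.5] [ 0.5123 -0.0601  0.1193]
0.02 [-0.9, -10.1, 42.4] [ 0.5121 -0.0601  0.1164]
0 [-0.9, -10.3, 45.3] [ 0.5119 -0.0601  0.1135]
```

Call:
jog_arm:
  plan:
    - [0,0,0,0,-2,4,-1]
    - [0,0,0,0,-3.5,8,-1]
    - [0,0,0,0,-5,12.5,-1]
    - [0,0,0,-0.5,-6,16.5,-1]
    - [0,0,0,-0.5,-7,20,-1]
    - [0,0,0,-0.5,-7.5,23.5,-1]
    - [0,0,0,-1,-8,27,-1]
    - [0,0,0,-1,-9,31,-1]
    - [0,0,0,-1,-9,33.5,-1]
    - [0,0,0,-1,-9.5,36.5,-1]
    - [0,0,0,-1,-10,39.5,-1]
    - [0,0,0,-1,-10,41,-1]

```text
time: 18.85
ee_pos: [0.5123, -0.0603, 0.1179]
eef_rot: [0.708, 0.706, -0.001, 0.001]
ft_force: [-0.1, -0.2, 0.9]
width: 0.0003
grip_force: 0.4
```

Call:
jog_arm:
  plan:
    - [0,0,0,0,0,1,-1]
    - [0,0,0,0,0,2,-1]
    - [0,0,0,0,0,3,-1]
    - [0,0,0,0,0,4,-1]
    - [0,0,0,0,0,4,-1]

```text
time: 19.35
ee_pos: [0.5124, -0.0602, 0.1141]
eef_rot: [0.708, 0.706, -0.001, 0.001]
ft_force: [0.1, -0.4, 0.1]
width: 0.0002
grip_force: 0.0
```

Call:
jog_arm:
  plan:
    - [0,0,0,0,0,0.7,-1]
    - [0,0,0,0,0,1.4,-1]
    - [0,0,0,0,0,2,-1]
    - [0,0,0,0,0,2,-1]

```text
time: 19.75
ee_pos: [0.5125, -0.0603, 0.1137]
eef_rot: [0.708, 0.706, -0.0, 0.0]
ft_force: [-9.4, 0.9, 21.1]
width: -0.0001
grip_force: 10.6
```

```bash
python3 - <<'E'
from h import *
c=grab("side");P=cloud(c).reshape(-1,3);col=c["image"].reshape(-1,3).astype(int)
k=(P[:,0]>.47)&(P[:,0]<.63)&(P[:,1]>-.09)&(P[:,1]<.075)&(P[:,2]>.09)&(P[:,2]<.135)&(col.min(1)>110)&(np.ptp(col,axis=1)<40)
q=P[k];A=np.c_[q[:,:2]-[.553,-.007],np.ones(len(q))];f=np.linalg.lstsq(A,q[:,2],rcond=None)[0];print(len(q),f)
save(c,"l.png")
E
```

```text
612 [-0.00209202 -0.00233125  0.11266745]
```

The lid is firmly shut: 21 N of contact force, and its slope measures about 0.002. I retreat.

Call:
jog_arm:
  plan:
    - [0,0,0,0,0,0,-1]
    - [0,0,0,0,0,-4,-1]
    - [0,0,0,0,0,-20,-1]
    - [0,0,0,0,0,-50,-1]
    - [0,0,0,0,0,-90,-1]
    - [0,0,0,0,0,-130,-1]
    - [0,0,0,0,0,-170,-1]
    - [0,0,0,0,0,-200,-1]
    - [0,0,0,0,0,-200,-1]

```text
time: 20.7
ee_pos: [0.514, -0.0601, 0.3162]
eef_rot: [0.708, 0.706, 0.002, 0.003]
ft_force: [0.3, 0.2, -0.8]
width: 0.0005
grip_force: 0.0
```

```bash
python3 - <<'E'
from h import *
s=status.read_state();print(s["time"],s["ee_pos"],s["joint_vel"].round(3))
c=grab("side");P=cloud(c).reshape(-1,3);col=c["image"].reshape(-1,3).astype(int)
k=(P[:,0]>.47)&(P[:,0]<.63)&(P[:,1]>-.09)&(P[:,1]<.075)&(P[:,2]>.09)&(P[:,2]<.135)&(col.min(1)>110)&(np.ptp(col,axis=1)<40)
q=P[k];A=np.c_[q[:,:2]-[.553,-.007],np.ones(len(q))];f=np.linalg.lstsq(A,q[:,2],rcond=None)[0];print(len(q),f)
save(c,"end.png")
E
```

```text
20.7 [ 0.51398181 -0.06007042  0.31622327] [ 0.003  0.028  0.     0.091 -0.006 -0.061  0.006]
1892 [-0.00016908 -0.00075402  0.11263943]
```

View pics/end.png

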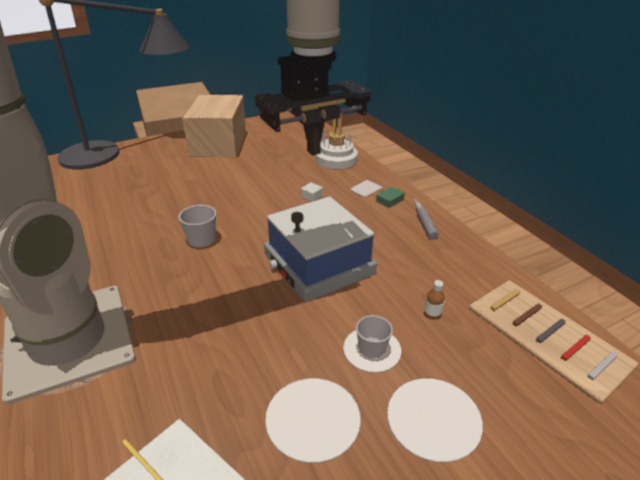

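The final picture shows the lid shut flat at (320,232), the cup upright on the small tile at (373,340), and the box (312,191) and bottle (434,300) where they were. The arm is clear, so I hand the job in.

```bash
python3 -c "
from bench import order
print(order.close_job())"
```

```text
the job is handed in; nothing more can be done
None
```

The job is handed in: the cup was seen empty after the pour with beads visible in the tub (not counted one by one), it stands upright on the smallest tile, the lid is shut, and the bottle and white box look undisturbed, at about 21 s of the 72 s allowed.

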